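# Feed two test coupons from the magazine into the blast tray

## Robot

A 6-joint arm with a two-finger parallel gripper is mounted at the origin on the work surface. World frame = base frame: x ahead of the robot, y to its left, z up, the work surface at z = 0. Lengths are in m, angles in rad, forces in N, time in s.
With the tool pointing down it reaches from about 0.35 to 0.875 m from the base axis. Payload 15.5 kg.
Tool frame: the origin (TCP) lies midway between the tips of the shut fingers; the grasp point (between the pads) lies 19 mm behind it; z points along the fingers, y is the direction in which the jaws open and shut (so a half turn about z gives the same grasp; the last joint's range is limited). The gripper opens to 85 mm and grips with 20 to 120 N. Pads are 22 mm wide; open, the fingers measure 114 mm over their backs; the gripper's body (76 mm by 85 mm) begins 54 mm behind the grasp point. The pads swing forward as they close: fully open they stand 13 mm farther back than shut.
Start: joints at [-1.23, 0.494, 1.345, -0, 1.302, -0.096], TCP at [0.264, -0.566, 0.231] pointing down, gripper open.
Joint ranges: [-2.91, 2.91], [-0.82, 2.16], [0.22, 2.67], [-1.22, 4.37], [0.12, 2.79], [-3.08, 3.08]. Speed limits (rad/s): [1.89, 1.89, 2.57, 3.01, 3.01, 3.01].

## Interface

Orientations are given as a unit quaternion [x, y, z, w].
In Python, from rig import bot gives the robot as it stands. The module is installed in compiled form; this text tells all that it offers.
- The arm moves only by the tool step_arm, never from a script. Its argument "series" is a list of rows, each an object of numbers: "dx", "dy", "dz": the shift along the tool's x, y, z in mm; "ax", "ay", "az": the turn, a rotation vector about the tool's x, y, z in degrees; "jaw": the opening in per cent of the stroke, from 0 (shut) to 100 (fully open). A call has 1 to 10 rows; each row is the pose to reach, as a shift and turn from the pose commanded when the call began, along the tool's axes at that moment; what a row does not reach only later rows make up. A row lasts 1/8 s, in which the tool goes at most 62.5 mm and 10.7 degrees, less where a joint would pass 70% of its speed; a pose out of reach is approached as far as the arm can. A call with a gripper value outside its range is refused whole. The fingers move at their own pace and stop on an object; "newtons" is the grip in N (left out, the last holds). Time passes only in rows, so rows that repeat a pose let the fingers close. It gives the time, the measured TCP pose, the force and the opening at its end, in the units of the state.
- bot.get_state(): the state, without advancing time (a new reading comes with each control period).
- bot.get_image(name): name is "side" or "top"; returns (picture, depth): 420x560x3 uint8, red, green, blue; 420x560 float32, m along the optical axis (not along the pixel's ray), 0 where there is no reading.
- bot.camera_model(name): a dict with "fx", "fy", "cx", "cy" (pixels), "R" (3x3) and "t" (3): a world point X has camera coordinates R X + t. Camera axes: x right, y down, z forward; pixel columns grow to the right and rows downward; lengths in m; the calibration is good to about 2 mm. A picture is of the moment at which its call begins. camera_model takes no time and is no camera call.
- bot.hand_in(): hands the job in, once; it reports no verdict.
Trained networks look in the newest picture that a camera, given by its name, has taken for a name from the list of things; names that differ only in an ending like _2 or _b are one class to them, and where a whole thing is asked for, a point or a joint stands for the part that bears it (a point fixed in the world has none). Each returns a list of dicts, best first, with "score" (0 to 1); they miss things now and then, are a little off and sometimes report something else, mostly with a low value. They report only what shows in the picture. A call takes as long as a camera call. They do not tell look-alikes from the thing itself.
- bot.search_frame(camera, name): "box" ([left, top, right, bottom] in pixels, round what is visible of it).
- bot.place_of(camera, name): "xy" ([column, row] in pixels: a listed point, or the origin of a listed thing).
The state is a dict: "t": time; "joints": joint angles; "joint_velocities": joint speeds; "effort": joint torques, N m; "position": TCP position; "tool_rot": TCP orientation; "wrist_force": force on the tool from outside, world axes, zero at the start; "torque": the same for the moment, N m; "grip_width": finger opening in m.
Only numpy, scipy, OpenCV 4.12 (cv2) and the standard library are available. Lean on these libraries where they do the work, as an engineer would, in place of code of your own. Each camera call takes 0.05 s, during which the arm holds its last target. There are 200 camera calls.

## Task

Get two test coupons ready for the blast cabinet. Work the hand pusher of the magazine, one full stroke forward and fully back for each coupon, so that the bottom coupon is fed out and the stack drops each time, and lay the two coupons flat in the two nests of the tray, one in each. Leave the pusher drawn fully back with the other four coupons down in the magazine, and do not disturb the cups or the hammer.

Things in the scene. Friction and masses are not known exactly. Their poses are not given: they have to be found in the camera images.
- magazine: Hand-push coupon magazine, fixed. Origin on the bench below the stack's centre; x = feed direction (coupons leave to +x), y across, z up. Dark steel bed bar, 30 mm wide, top 20 mm above the bench, x from -179 to +181 mm. Foot flange 90 x 116 x 6 mm under the tower.
- stack_floor (a point): Bed top at the stack's centre: x = y = 0 of the magazine, 20 mm above the bench, same axes. Around it a tower of 4 grey corner angles, 61 x 51 mm outside, 88 mm high, open at top and sides, holds 6 identical steel coupons lying flat, 1.5 mm loose all round. The rear angles reach the bed, 26 mm apart, for the blade.
- gate (a point): Foot of the outlet, on the bed at magazine x = 34.5 mm, y = 0 (outer face of the steel gate plate). The plate leaves a gap 11.5 mm high over the bed, so only the lowest 8 mm coupon can pass.
- ledge (a point): Point on the bed bar at magazine x = 83 mm, y = 0, 20 mm above the bench, same axes: where a full stroke leaves the centre of a coupon. The next coupon pushes it on to x = 133 mm; both fit on the ledge end to end. Coupons overhang the bar by 5 mm on each long side, free down to the bench, so they can be gripped across their 40 mm width.
- pusher (a joint): Pusher travel (m) along magazine +x: 0 = fully back, 0.100 = fully forward; starts at 0 to 0.012. Friction 1.5 N, no spring; feeding takes up to 15 N. The blade, 24 mm wide, 6 mm high, on the bed, has its front at magazine x = -42 mm + travel. Under the stack it holds it up; once it is back (below 0.012) the stack drops by one coupon.
- pusher_grip (a point): On the axis of the pusher's upright round black handle, diameter 22 mm, standing 38 to 84 mm above the bench; this point is 60 mm above the bench, at magazine x = -160 mm + travel, y = 0, same axes. Free to both sides; the tower's rear face is 30 mm ahead of it at full stroke.
- tray: Fixed grey coupon tray, two nests end to end along its x. Origin on the bench below its centre; 164 x 52 mm overall. Nests 54 (x) x 44 mm for coupons 50 x 40 mm; floor 15 mm above the bench, 36 mm wide; lips 5 to 6 mm high with bevelled tops at both ends and all corners. The long sides are cut away to the bench over the middle 38 mm for fingers.
- nest_a (a point): Centre of the floor of the nest at tray x = +30 mm, 15 mm above the bench; axes as the tray's (x = long side of the nest).
- nest_b (a point): Centre of the floor of the nest at tray x = -30 mm, 15 mm above the bench; axes as the tray's.
- coupon1_center (a point): Centre of the lowest coupon of the stack at the start: bare steel, 50 (its x) x 40 (its y) x 8 mm (its z); starts 24 mm above the bench with its x along the magazine's x (a half turn makes no difference).
- coupon2_center (a point): Centre of the second coupon from the bottom: bare steel, 50 (its x) x 40 (its y) x 8 mm (its z); starts 32 mm above the bench with its x along the magazine's x (a half turn makes no difference).
- coupon3_center (a point): Centre of the third from the bottom: bare steel, 50 (its x) x 40 (its y) x 8 mm (its z); starts 40 mm above the bench with its x along the magazine's x (a half turn makes no difference).
- coupon4_center (a point): Centre of the fourth from the bottom: bare steel, 50 (its x) x 40 (its y) x 8 mm (its z); starts 48 mm above the bench with its x along the magazine's x (a half turn makes no difference).
- coupon5_center (a point): Centre of the fifth from the bottom: bare steel, 50 (its x) x 40 (its y) x 8 mm (its z); starts 56 mm above the bench with its x along the magazine's x (a half turn makes no difference).
- coupon6_center (a point): Centre of the top coupon of the stack: bare steel, 50 (its x) x 40 (its y) x 8 mm (its z); starts 64 mm above the bench with its x along the magazine's x (a half turn makes no difference).
- sample_cup: Bystander: lidded translucent sample cup, 92 mm high, 88 mm over the lid; origin at its underside.
- sample_cup2: Bystander: a second lidded sample cup like the first.
- hammer: Bystander: hammer lying on the bench beyond the work.
There are look-alikes about, which are no part of the job. What is meant by the tray is not brown, and is the smaller of those in its own colour. What is shaped like the part that bears coupon6_center but turquoise is not meant.

How it is judged:
By the outcome, as a careful person would: the job done as asked, in the order asked, and still so for the second after the job is handed in, with the robot touching nothing.
It also fails if it takes over 72 s, if anything falls off the work surface, if the arm or the gripper's body presses on something with over 40 N, if the wrist force passes 120 N, or if a joint passes its speed limit or range.

## Working session

There is one attempt and no reset: what is moved stays moved. The work goes in short steps, Python scripts to look and compute and a tool call to move; the robot and the scene stay as the last step left them, time stands still between calls to the robot, and variables do not carry over. Pictures are saved under pics/ and viewed, on a budget of 10 in all, crops included, one or two more only if the job needs it, and the job is handed in when it is done.

Besides the shell and the picture viewer there is one more tool, called after "Request:" by a JSON object that holds its "op" and its "data", one argument or row to a line. step_arm: Moves the arm, as the interface text tells. Its arguments: {"type":"object","properties":{"series":{"type":"array"},"newtons":{"type":"number"}},"required":["series"]}

```bash
mkdir -p pics
cat > h.py <<'E'
from rig import bot
import numpy as np, cv2
from scipy.spatial.transform import Rotation as Ro
def grab(n,fn=None):
    p,d=bot.get_image(n)
    if fn: cv2.imwrite('pics/'+fn,cv2.cvtColor(p,cv2.COLOR_RGB2BGR))
    return p,d
def unproj(n,u,v,z):  # depth
    m=bot.camera_model(n); c=np.array([(u-m['cx'])/m['fx']*z,(v-m['cy'])/m['fy']*z,z])
    return np.array(m['R']).T@(c-np.array(m['t']))
def onplane(n,u,v,h):
    m=bot.camera_model(n);R=np.array(m['R']);o=-R.T@np.array(m['t'])
    r=R.T@np.array([(u-m['cx'])/m['fx'],(v-m['cy'])/m['fy'],1]);return o+r*(h-o[2])/r[2]
def proj(n,X):
    m=bot.camera_model(n);c=np.array(m['R'])@np.array(X)+np.array(m['t'])
    return np.array([m['fx']*c[0]/c[2]+m['cx'],m['fy']*c[1]/c[2]+m['cy']])
def cloud(n,d):
    m=bot.camera_model(n);v,u=np.mgrid[:420,:560]
    c=np.stack([(u-m['cx'])/m['fx']*d,(v-m['cy'])/m['fy']*d,d],-1)
    return (c-np.array(m['t']))@np.array(m['R'])
E
python3 - <<'E'
from h import *
np.set_printoptions(precision=4,suppress=True)
ims=[]
H={'magazine':0,'stack_floor':.02,'gate':.02,'ledge':.02,'pusher_grip':.06,'tray':0,'nest_a':.015,'coupon6_center':.064,'sample_cup':0,'hammer':0}
for n in('side','top'):
    p,d=grab(n,n+'0.png'); np.save(n+'0.npy',d); m=bot.camera_model(n);print(n,-np.array(m['R']).T@m['t'],m['fx'],m['R'][2])
    for k,h in H.items():
        for r in bot.place_of(n,k)[:4]: print(n,k,round(r['score'],2),np.round(r['xy'],1),onplane(n,*r['xy'],h)[:2])
print(bot.get_state())
E
```

```text
side [-0.0939  0.9002  0.8006] 454.9792177112103 [ 0.4761 -0.6777 -0.5604]
side magazine 0.74 [269.7 257.4] [0.4901 0.1293]
side stack_floor 0.74 [269.3 252.2] [0.4895 0.1314]
side gate 0.71 [259.7 261.9] [0.4861 0.1787]
side ledge 0.83 [244.5 271. ] [0.4961 0.2299]
side pusher_grip 0.92 [306.8 217. ] [ 0.4668 -0.0198]
side pusher_grip 0.61 [159. 325.] [0.5056 0.5037]
side tray 0.96 [291.1 174.2] [ 0.7045 -0.2906]
side tray 0.67 [321.  205.1] [ 0.5113 -0.1778]
side nest_a 0.93 [286.  170.4] [ 0.7201 -0.2808]
side nest_a 0.88 [299.5 176.5] [ 0.6563 -0.2717]
side nest_a 0.69 [318.  201.7] [ 0.5181 -0.1692]
side nest_a 0.66 [331.3 208.4] [ 0.4638 -0.16  ]
side coupon6_center 0.52 [220.  255.3] [0.5516 0.2569]
side sample_cup 0.82 [354.  166.4] [ 0.5474 -0.4738]
side sample_cup 0.68 [159.  326.5] [0.5507 0.4746]
side hammer 0.6 [236.1 202.1] [ 0.7465 -0.0338]
top [ 0.4902 -0.0102  1.1062] 384.44936952634305 [ 0.0222  0.009  -0.9997]
top magazine 0.6 [228.4 215.4] [0.4899 0.1386]
top magazine 0.2 [197.7 215.4] [0.492  0.2272]
top stack_floor 0.68 [225.8 222.8] [0.4691 0.1437]
top stack_fl
[... 872 characters left out ...]
49.3 191.4] [ 0.543  -0.4971]
top sample_cup 0.35 [196.2 212.2] [0.5014 0.2313]
top hammer 0.9 [286.1 127.4] [ 0.74   -0.0339]
top hammer 0.69 [108.9 197.1] [0.5513 0.4833]
top hammer 0.29 [334.2 198.8] [ 0.53   -0.1669]
{'t': 1.1, 'joints': array([-1.2295,  0.4936,  1.3455, -0.    ,  1.3025, -0.0955]), 'joint_velocities': array([ 0.0005, -0.0013,  0.0004,  0.0005,  0.0004,  0.0003]), 'effort': array([  0.0027, -88.2019, -38.4262,   0.0002,   0.0008,  -0.    ]), 'position': array([ 0.2644, -0.5663,  0.2313]), 'tool_rot': array([ 0.9762,  0.2167, -0.    ,  0.    ]), 'wrist_force': array([-0.2818, -1.1455,  0.1954]), 'torque': array([0.0158, 0.0117, 0.0126]), 'grip_width': 0.08554141637855836}
```

View pics/side0.png

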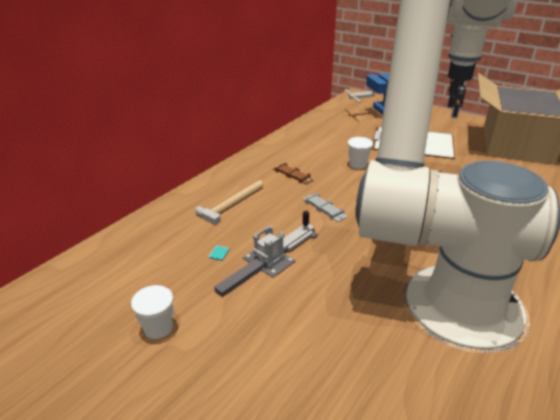

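View pics/top0.png

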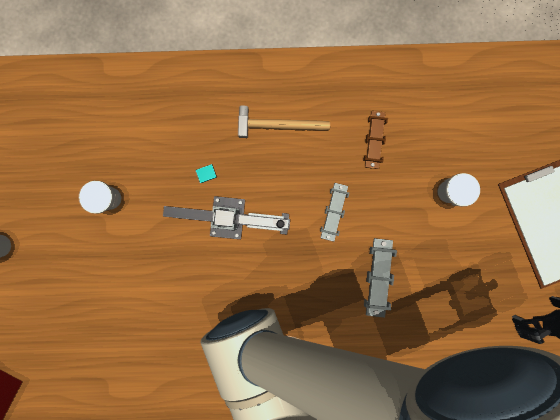

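Run:
```python
from h import *
np.set_printoptions(precision=4,suppress=True)
T=cv2.imread('pics/top0.png');S=cv2.imread('pics/side0.png')
a=cv2.resize(T[165:255,155:355],(800,360),interpolation=cv2.INTER_CUBIC)
b=cv2.resize(S[185:295,205:355],(409,300),interpolation=cv2.INTER_CUBIC)
o=np.zeros((360+240,800,3),np.uint8);o[:360]=a;b=cv2.resize(S[185:295,210:360],(327,240),interpolation=cv2.INTER_CUBIC);o[360:,:327]=b
cv2.imwrite('pics/crop0.png',o)
for n in('top','side'):
    C=cloud(n,np.load(n+'0.npy'));d=np.load(n+'0.npy')
    bench=(d>0)&(abs(C[...,0]-.5)<.25)&(abs(C[...,1]-.05)<.3)
    print(n,'bench z med',np.median(C[bench][:,2]))
    for nm,x0,x1,y0,y1,zs in(('tray',.40,.62,-.24,-.11,(.006,.012)),('mag',.42,.56,-.08,.34,(.01,.05))):
      for z in zs:
        s=bench&(C[...,0]>x0)&(C[...,0]<x1)&(C[...,1]>y0)&(C[...,1]<y1)&(C[...,2]>z)&(C[...,2]<.15)
        P=C[s];r=cv2.minAreaRect((P[:,:2]*1000).astype(np.float32));print(n,nm,z,s.sum(),r,P[:,:2].mean(0),np.percentile(P[:,2],[5,50,95]))
C=cloud('top',np.load('top0.npy'))
print((C[203:232:1,160:296:3,2]*1000).astype(int).tolist().__str__().replace('], [','\n'))
```

```text
top bench z med 0.002735857873487792
top tray 0.006 777 ((507.62567138671875, -181.83128356933594), (78.68158721923828, 198.86273193359375), 73.45704650878906) [ 0.4948 -0.1648] [0.0071 0.0153 0.021 ]
top tray 0.012 635 ((493.00042724609375, -164.4454345703125), (52.51525115966797, 146.6675567626953), 74.02171325683594) [ 0.4938 -0.165 ] [0.0129 0.016  0.0213]
top mag 0.01 1865 ((485.2093505859375, 142.76161193847656), (359.7756652832031, 112.59437561035156), 82.7984619140625) [0.4832 0.1301] [0.0156 0.0239 0.0854]
top mag 0.05 500 ((475.1505126953125, 75.87060546875), (193.36679077148438, 61.90716552734375), 81.8749008178711) [0.4822 0.1258] [0.0625 0.0699 0.0892]
side bench z med 0.0007682850843515109
side tray 0.006 447 ((491.85137939453125, -163.31491088867188), (59.366905212402344, 162.45541381835938), 76.45768737792969) [ 0.4871 -0.1599] [0.0072 0.0149 0.0207]
side tray 0.012 346 ((496.7962341308594, -168.52503967285156), (59.74700164794922, 139.1512908935547), 72.72785186767578) [ 0.4912 -0.1632] [0.0125 0.0156 0.0211]
side mag 0.01 2103 ((479.8804931640625, 143.6100311279297)
[... 4309 characters left out ...]
86, 91, 45, 8, 9, 4, 2, 19, 21, 21, 21, 21, 21, 19, 24, 20, 21, 80, 28, 24, 22, 0, 0
-2, -1, 1, -2, -4, -1, -1, 0, -1, 0, 1, 0, -4, 0, 0, 3, 0, 5, 85, 6, 87, 81, 81, 87, 88, 20, 6, 6, 0, 0, 3, 0, -5, 17, 18, 21, 20, 20, 21, 21, 17, 20, 22, 0, 0, -4
0, 0, 0, 1, -1, 1, -2, -1, 1, 0, 0, 4, 3, 0, 0, -1, 1, 7, 4, 5, 8, 6, 9, 7, 83, 7, 5, 8, 3, 2, 1, 0, 0, 3, 0, -2, 3, 22, 20, 23, 21, 9, 13, -1, 1, -1
-2, 2, 0, 4, 3, 0, 0, 0, 2, 0, 3, 0, 2, -2, 0, -1, 0, 8, 7, 4, 8, 3, 7, 7, 8, 7, 9, 6, 1, 2, 0, 2, -1, 0, 4, -2, 3, -1, 2, 0, 20, 11, 1106, 3, -1, 0
3, 4, -1, 0, 0, 1, 0, 0, -1, -5, 0, 3, 0, 0, -2, 0, 1, 8, 14, 1106, 9, 4, 5, 9, 7, 4, 8, 7, -1, -1, 1, 1, 0, 0, 2, 2, -2, 1, -1, 2, 2, 9, 11, 1, -2, 5]]
```

View pics/crop0.png

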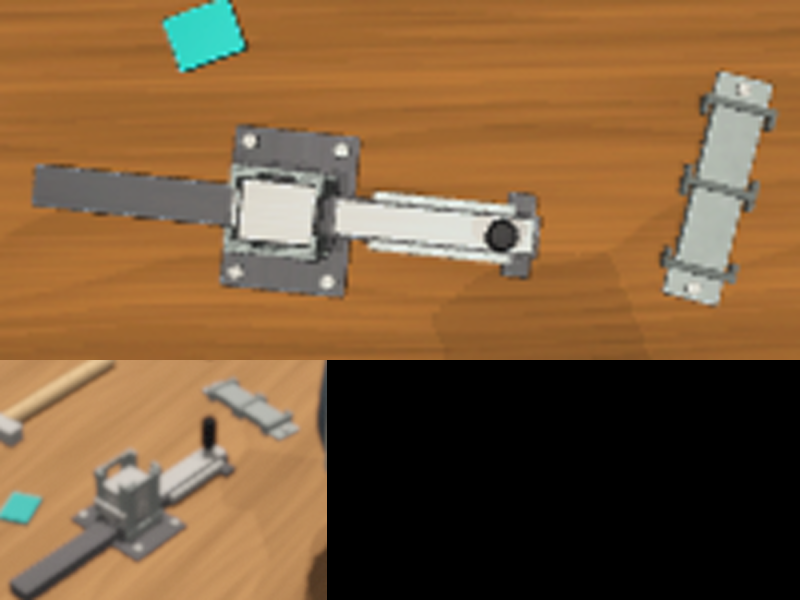

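```bash
cat > fit.py <<'E'
from h import *
from scipy.optimize import minimize
np.set_printoptions(precision=4,suppress=True)
K=8
def box(x0,x1,y0,y1,z0,z1): return np.array([[x,y,z] for x in(x0,x1) for y in(y0,y1) for z in(z0,z1)])/1000
def render(n,p,boxes,roi):
    c,s=np.cos(p[2]),np.sin(p[2]);m=bot.camera_model(n);im=np.zeros(((roi[3]-roi[1])*K,(roi[2]-roi[0])*K),np.uint8)
    for b in boxes:
        X=np.c_[p[0]+c*b[:,0]-s*b[:,1],p[1]+s*b[:,0]+c*b[:,1],b[:,2]]@np.array(m['R']).T+m['t']
        u=np.c_[m['fx']*X[:,0]/X[:,2]+m['cx'],m['fy']*X[:,1]/X[:,2]+m['cy']]
        u=(u+.5-np.array(roi[:2]))*K-.5
        cv2.fillConvexPoly(im,cv2.convexHull((u*16).round().astype(np.int32)),255,shift=4)
    return cv2.resize(im,None,fx=1/K,fy=1/K,interpolation=cv2.INTER_AREA)/255.
def soft(img,roi,sat0=45,sat1=110):
    a=img[roi[1]:roi[3],roi[0]:roi[2]];h=cv2.cvtColor(a,cv2.COLOR_BGR2HSV).astype(float)
    return np.clip((sat1-h[...,1])/(sat1-sat0),0,1)
def fit(terms,boxes,p0):
    f=lambda q:sum((w*(render(n,[q[0]/1000,q[1]/1000,q[2]/100],boxes,roi)-m)**2).sum() for n,roi,m,w in terms)
    best=None
    for d in(0,4,-4):
        q0=np.array([p0[0]*1000+d,p0[1]*1000-d,p0[2]*100+d])
        r=minimize(f,q0,method='Nelder-Mead',options=dict(initial_simplex=q0+np.vstack([np.zeros(3),np.diag([6,6,6])]),xatol=.02,fatol=.01))
        if best is None or r.fun<best.fun: best=r
    return best.x/[1000,1000,100],best.fun
TRAY=[box(-82,82,-18,18,0,15)]+[box(c-3,c+3,-26,26,0,20) for c in(-60,0,60)]
MAG=[box(-179,181,-15,15,0,20),box(-45,45,-58,58,0,6),box(-30.5,30.5,-25.5,25.5,0,88)]
E
python3 - <<'E'
from fit import *
T=cv2.imread('pics/top0.png');S=cv2.imread('pics/side0.png')
rt=(315,175,355,250);rs=(295,188,355,226)
tt=('top',rt,soft(T,rt),1);ts=('side',rs,soft(S,rs),1)
for nm,t in(('top',[tt]),('side',[ts]),('both',[tt,ts])): print('tray',nm,*fit(t,TRAY,[.497,-.168,.29]))
rt=(155,188,248,250);rs=(208,228,300,300)
mt=('top',rt,soft(T,rt),1);ms=('side',rs,soft(S,rs),1)
w=np.ones(ms[2].shape);w[:,75:]=0;w[:18,25:]*=1;ms=ms[:3]+(w,)
for nm,t in(('top',[mt]),('side',[ms]),('both',[mt,ms])): print('mag',nm,*fit(t,MAG,[.487,.133,1.49+.17]))
o=[]
for n,img,t,B,p in(('top',T,tt,TRAY,0),('side',S,ts,TRAY,0),('top',T,mt,MAG,0),('side',S,ms,MAG,0)): o.append((t[2].mean()))
print(o)
# handle: black top pixels / depth
for n in('top','side'):
    d=np.load(n+'0.npy');C=cloud(n,d);img=T if n=='top' else S
    s=(d>0)&(abs(C[...,0]-.46)<.04)&(abs(C[...,1]+.02)<.04)&(C[...,2]>.045)&(C[...,2]<.1)
    P=C[s];print(n,'handle',s.sum(),P.mean(0),P.min(0),P.max(0))
E
```

```text
tray top [ 0.493  -0.1646 -0.2778] 55.508939620400895
tray side [ 0.4948 -0.169  -0.2954] 81.96601980576429
tray both [ 0.493  -0.165  -0.2847] 163.6826144700832
mag top [0.4843 0.142  1.4416] 28.930382988791294
mag side [0.4872 0.1356 1.4362] 182.64888006206078
mag both [0.4845 0.1408 1.4401] 290.954729291647
[np.float64(0.286374358974359), np.float64(0.24798245614035086), np.float64(0.31323407775020673), np.float64(0.34133686361947235)]
top handle 51 [ 0.4652 -0.0103  0.0824] [ 0.4555 -0.0201  0.0542] [ 0.4743 -0.0014  0.0875]
side handle 111 [ 0.4617 -0.0049  0.0672] [ 0.4528 -0.0204  0.0453] [0.4748 0.0035 0.0858]
```

Run:
```python
from fit import *
T=cv2.imread('pics/top0.png');S=cv2.imread('pics/side0.png')
def pan(n,img,roi,B,p,W,H):
    a=img[roi[1]:roi[3],roi[0]:roi[2]];a=cv2.resize(a,(W,H),interpolation=cv2.INTER_CUBIC)
    r=cv2.resize(render(n,p,B,roi).astype(np.float32),(W,H));m=cv2.resize(soft(img,roi).astype(np.float32),(W,H))
    for q,c in((r,(0,0,255)),(m,(0,255,0))):
        k,_=cv2.findContours((q>.5).astype(np.uint8),cv2.RETR_LIST,cv2.CHAIN_APPROX_NONE);cv2.drawContours(a,k,-1,c,1)
    return a
pt=[.493,-.1646,-.2778];pm=[.4843,.142,1.4416]
o=np.zeros((600,800,3),np.uint8)
o[:300,:450]=pan('top',T,(155,188,248,250),MAG,pm,450,300);o[:300,450:650]=pan('top',T,(312,172,358,250-9),TRAY,pt,200,300)
o[300:,:400]=pan('side',S,(208,220,300,300-11),MAG,pm,400,300);o[300:,400:]=pan('side',S,(295,188,355,228),TRAY,pt,400,300)
cv2.imwrite('pics/ov.png',o)
```

```text
(no output)
```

View pics/ov.png

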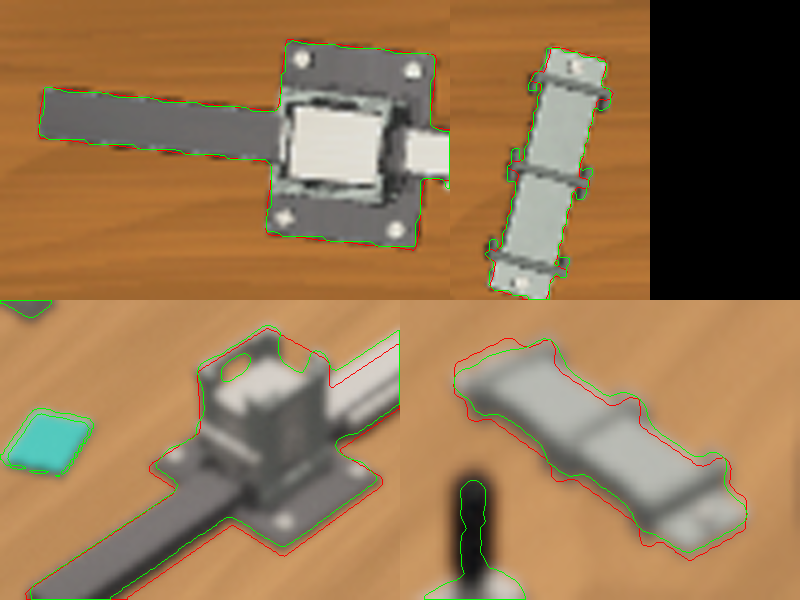

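Run:
```python
from fit import *
S=cv2.imread('pics/side0.png');T=cv2.imread('pics/top0.png')
rs=(295,188,355,226);m=soft(S,rs,55,95);w=np.ones(m.shape);w[20:,:17]=0
h=cv2.cvtColor(S[188:226,295:355],cv2.COLOR_BGR2HSV)[...,1];print('sat',np.percentile(h,[5,20,50,80,95]),h[5,50],h[16,20:40:4])
for a,b in((45,110),(30,100),(20,120)):
    print('tray',*fit([('side',rs,soft(S,rs,a,b),w)],TRAY,[.493,-.165,-.28]))
rs=(208,220,300,300)
for a,b in((45,110),(30,100),(20,120)):
    m=soft(S,rs,a,b);w=np.ones(m.shape);w[:46,:24]=0;w[:,76:]=0;w[:4,:30]=0
    print('mag',*fit([('side',rs,m,w)],MAG,[.484,.142,1.44]))
for a,b in((30,100),(20,120)):
    r=(315,172,358,250);print('tray top',*fit([('top',r,soft(T,r,a,b),1)],TRAY,[.493,-.165,-.28]))
h=cv2.cvtColor(T,cv2.COLOR_BGR2HSV)[...,1];print(h[212,325:350:2])
```

```text
sat [ 10.   40.8 130.  132.  134. ] 134 [ 9 10 10 11 25]Traceback (most recent call last):
  File "<stdin>", line 6, in <module>
  File "fit.py", line 22, in fit
    r=minimize(f,q0,method='Nelder-Mead',options=dict(initial_simplex=q0+np.vstack([np.zeros(3),np.diag([6,6,6])]),xatol=.02,fatol=.01))
    res = _minimize_neldermead(fun, x0, args, callback, bounds=bounds,
                               **options)
    fxcc = func(xcc)
    fx = function(np.copy(x), *(wrapper_args + args))
  File "fit.py", line 18, in <lambda>
    f=lambda q:sum((w*(render(n,[q[0]/1000,q[1]/1000,q[2]/100],boxes,roi)-m)**2).sum() for n,roi,m,w in terms)
               ~~~^^^^^^^^^^^^^^^^^^^^^^^^^^^^^^^^^^^^^^^^^^^^^^^^^^^^^^^^^^^^^^^^^^^^^^^^^^^^^^^^^^^^^^^^^^^^
  File "fit.py", line 18, in <genexpr>
    f=lambda q:sum((w*(render(n,[q[0]/1000,q[1]/1000,q[2]/100],boxes,roi)-m)**2).sum() for n,roi,m,w in terms)
                       ~~~~~~^^^^^^^^^^^^^^^^^^^^^^^^^^^^^^^^^^^^^^^^^^^^
  File "fit.py", line 7, in render
    c,s=np.cos(p[2]),np.sin(p[2]);m=bot.camera_model(n);im=np.zeros(((roi[3]-roi[1])*K,(roi[2]-roi[0])*K),np.uint8)
                                    ~~~~~~~~~~~~~~~~^^^
ValueError: time passes only in moves, steps and waits
```

```bash
sed -i 's/^import numpy as np, cv2/import numpy as np, cv2, functools\ncam=functools.cache(lambda n:bot.camera_model(n))/; s/m=bot.camera_model(n)/m=cam(n)/' h.py; sed -i 's/m=bot.camera_model(n)/m=cam(n)/' fit.py
python3 - <<'E'
from fit import *
S=cv2.imread('pics/side0.png');T=cv2.imread('pics/top0.png')
rs=(295,188,355,226);m=soft(S,rs,55,95);w=np.ones(m.shape);w[20:,:17]=0
for a,b in((45,110),(20,120)):
    print('tray',*fit([('side',rs,soft(S,rs,a,b),w)],TRAY,[.493,-.165,-.28]))
rs=(208,220,300,300)
for a,b in((45,110),(20,120)):
    m=soft(S,rs,a,b);w=np.ones(m.shape);w[:46,:24]=0;w[:,76:]=0;w[:4,:30]=0
    print('mag',*fit([('side',rs,m,w)],MAG,[.484,.142,1.44]))
for a,b in((20,120),):
    r=(315,172,358,250);print('tray top',*fit([('top',r,soft(T,r,a,b),1)],TRAY,[.493,-.165,-.28]))
E
```

```text
tray [ 0.4948 -0.1692 -0.3014] 32.27582318134354
tray [ 0.4949 -0.1691 -0.2984] 34.03993944636679
mag [0.4871 0.136  1.4373] 137.94154901733287
mag [0.4871 0.1357 1.439 ] 146.2881654748174
tray top [ 0.4929 -0.1645 -0.2754] 46.37274925028835
```

```bash
cat > mv.py <<'E'
import sys
from h import *
np.set_printoptions(precision=4,suppress=True)
# usage: mv.py x y z jawyaw_rad -> shift in tool axes (mm), az (deg), for a downward tool
s=bot.get_state();R=Ro.from_quat(s['tool_rot']);p=np.array(s['position'])
x,y,z,ya=map(float,sys.argv[1:5])
d=R.inv().apply(np.array([x,y,z])-p)*1000
# full target rotation: z down, y along jaw
for k in(0,np.pi):
    yy=np.array([np.cos(ya+k),np.sin(ya+k),0]);zz=np.array([0,0,-1.]);M=np.c_[np.cross(yy,zz),yy,zz]
    rv=(R.inv()*Ro.from_matrix(M)).as_rotvec(degrees=True);print('d',d.round(1),'rv',rv.round(1))
print('t',s['t'],'pos',p,'q',np.array(s['joints']),'jawyaw',np.arctan2(*R.as_matrix()[[1,0],1]),'F',s['wrist_force'],'w',s['grip_width'])
E
python3 mv.py .4665 -.0133 .14 1.439
```

```text
d [ 417.1 -415.6   91.3] rv [  -0.     0.  -147.4]
d [ 417.1 -415.6   91.3] rv [ 0.   0.  32.6]
t 1.1 pos [ 0.2644 -0.5663  0.2313] q [-1.2295  0.4936  1.3455 -0.      1.3025 -0.0955] jawyaw -1.1340251693042176 F [-0.2818 -1.1455  0.1954] w 0.08554141637855836
```

Request:
{"op": "step_arm", "data": {
  "series": [
    {"dx": 417, "dy": -416, "dz": 60, "az": 32.6},
    {"dx": 417, "dy": -416, "dz": 60, "az": 32.6},
    {"dx": 417, "dy": -416, "dz": 60, "az": 32.6},
    {"dx": 417, "dy": -416, "dz": 60, "az": 32.6},
    {"dx": 417, "dy": -416, "dz": 60, "az": 32.6},
    {"dx": 417, "dy": -416, "dz": 60, "az": 32.6},
    {"dx": 417, "dy": -416, "dz": 60, "az": 32.6},
    {"dx": 417, "dy": -416, "dz": 90, "az": 32.6},
    {"dx": 417, "dy": -416, "dz": 90, "az": 32.6},
    {"dx": 417, "dy": -416, "dz": 90, "az": 32.6}
  ]
}}

```text
invalid input at $.series[0]: expected keys dx, dy, dz, ax, ay, az, jaw
```

```bash
python3 mv.py .4665 -.0133 .043 1.439
```

```text
d [ 417.1 -415.6  188.3] rv [  -0.     0.  -147.4]
d [ 417.1 -415.6  188.3] rv [ 0.   0.  32.6]
t 1.1 pos [ 0.2644 -0.5663  0.2313] q [-1.2295  0.4936  1.3455 -0.      1.3025 -0.0955] jawyaw -1.1340251693042176 F [-0.2818 -1.1455  0.1954] w 0.08554141637855836
```

All keys are required.

Request:
{"op": "step_arm", "data": {
  "series": [
    {"dx": 417, "dy": -416, "dz": 60, "ax": 0, "ay": 0, "az": 32.6, "jaw": 100},
    {"dx": 417, "dy": -416, "dz": 60, "ax": 0, "ay": 0, "az": 32.6, "jaw": 100},
    {"dx": 417, "dy": -416, "dz": 60, "ax": 0, "ay": 0, "az": 32.6, "jaw": 100},
    {"dx": 417, "dy": -416, "dz": 60, "ax": 0, "ay": 0, "az": 32.6, "jaw": 100},
    {"dx": 417, "dy": -416, "dz": 60, "ax": 0, "ay": 0, "az": 32.6, "jaw": 100},
    {"dx": 417, "dy": -416, "dz": 60, "ax": 0, "ay": 0, "az": 32.6, "jaw": 100},
    {"dx": 417, "dy": -416, "dz": 60, "ax": 0, "ay": 0, "az": 32.6, "jaw": 100},
    {"dx": 417, "dy": -416, "dz": 90, "ax": 0, "ay": 0, "az": 32.6, "jaw": 100},
    {"dx": 417, "dy": -416, "dz": 90, "ax": 0, "ay": 0, "az": 32.6, "jaw": 100},
    {"dx": 417, "dy": -416, "dz": 90, "ax": 0, "ay": 0, "az": 32.6, "jaw": 100}
  ]
}}

```text
t: 2.35
position: [0.4667, -0.0105, 0.1408]
tool_rot: [0.998, -0.065, 0.0, -0.0]
wrist_force: [0.7, -0.2, 0.5]
grip_width: 0.085
```

```bash
python3 mv.py .4665 -.0133 .043 1.439
```

```text
d [ 0.1  2.8 97.8] rv [   0.    -0.  -179.9]
d [ 0.1  2.8 97.8] rv [-0.  -0.   0.1]
t 2.35 pos [ 0.4667 -0.0105  0.1408] q [-0.1507  0.4014  1.8341  0.0001  0.9061  1.5506] jawyaw -1.701360745758424 F [ 0.7265 -0.1832  0.5049] w 0.08504123874787559
```

Request:
{"op": "step_arm", "data": {
  "newtons": 25,
  "series": [
    {"dx": 0, "dy": 0, "dz": 60, "ax": 0, "ay": 0, "az": 0, "jaw": 100},
    {"dx": 0, "dy": 0, "dz": 98, "ax": 0, "ay": 0, "az": 0, "jaw": 100},
    {"dx": 0, "dy": 0, "dz": 98, "ax": 0, "ay": 0, "az": 0, "jaw": 60},
    {"dx": 0, "dy": 0, "dz": 98, "ax": 0, "ay": 0, "az": 0, "jaw": 40},
    {"dx": 0, "dy": 0, "dz": 98, "ax": 0, "ay": 0, "az": 0, "jaw": 15},
    {"dx": 0, "dy": 0, "dz": 98, "ax": 0, "ay": 0, "az": 0, "jaw": 10},
    {"dx": 0, "dy": 0, "dz": 98, "ax": 0, "ay": 0, "az": 0, "jaw": 10}
  ]
}}

```text
t: 3.22
position: [0.4671, -0.0132, 0.0446]
tool_rot: [0.998, -0.066, 0.001, 0.0]
wrist_force: [-1.7, -0.1, 14.1]
grip_width: 0.0211
```

```bash
python3 mv.py .4665 -.0133 .043 1.439
```

```text
d [-0.6  0.2  1.6] rv [ -0.2  -0.  180. ]
d [-0.6  0.2  1.6] rv [ 0.  -0.2 -0. ]
t 3.225 pos [ 0.4671 -0.0132  0.0446] q [-0.1561  0.5747  1.9184 -0.0001  0.6458  1.547 ] jawyaw -1.703072434660901 F [-1.6542 -0.0857 14.1004] w 0.021139454235306818
```

Request:
{"op": "step_arm", "data": {
  "series": [
    {"dx": 0, "dy": 3, "dz": -1, "ax": 0, "ay": 0, "az": 0, "jaw": 10},
    {"dx": 0, "dy": 6, "dz": -1, "ax": 0, "ay": 0, "az": 0, "jaw": 10},
    {"dx": 0, "dy": 6, "dz": -1, "ax": 0, "ay": 0, "az": 0, "jaw": 10},
    {"dx": 0, "dy": 6, "dz": -1, "ax": 0, "ay": 0, "az": 0, "jaw": 10}
  ]
}}

```text
t: 3.72
position: [0.4664, -0.0189, 0.0448]
tool_rot: [0.998, -0.066, 0.001, -0.0]
wrist_force: [4.9, 6.9, -1.5]
grip_width: 0.0209
```

Request:
{"op": "step_arm", "data": {
  "series": [
    {"dx": 0, "dy": 3, "dz": 0, "ax": 0, "ay": 0, "az": 0, "jaw": 10},
    {"dx": 0, "dy": 3, "dz": 0, "ax": 0, "ay": 0, "az": 0, "jaw": 10},
    {"dx": 0, "dy": 3, "dz": 0, "ax": 0, "ay": 0, "az": 0, "jaw": 10}
  ]
}}

```text
t: 4.1
position: [0.4663, -0.0193, 0.0448]
tool_rot: [0.998, -0.067, 0.001, -0.002]
wrist_force: [12.3, 48.3, -2.1]
grip_width: 0.0214
```

Request:
{"op": "step_arm", "data": {
  "series": [
    {"dx": 0, "dy": 2, "dz": 0, "ax": 0, "ay": 0, "az": 0, "jaw": 10},
    {"dx": 0, "dy": 2, "dz": 0, "ax": 0, "ay": 0, "az": 0, "jaw": 10},
    {"dx": 0, "dy": 2, "dz": 0, "ax": 0, "ay": 0, "az": 0, "jaw": 10}
  ]
}}

```text
t: 4.47
position: [0.4661, -0.0197, 0.0448]
tool_rot: [0.998, -0.067, 0.001, -0.003]
wrist_force: [17.5, 74.9, -2.2]
grip_width: 0.021
```

Request:
{"op": "step_arm", "data": {
  "newtons": 60,
  "series": [
    {"dx": 0, "dy": -5, "dz": 0, "ax": 0, "ay": 0, "az": 0, "jaw": 10},
    {"dx": -1, "dy": -5, "dz": 0, "ax": 0, "ay": 0, "az": 0, "jaw": 70},
    {"dx": -2, "dy": -5, "dz": 0, "ax": 0, "ay": 0, "az": 0, "jaw": 100},
    {"dx": -2, "dy": -5, "dz": 0, "ax": 0, "ay": 0, "az": -10, "jaw": 100},
    {"dx": -2, "dy": -5, "dz": 0, "ax": 0, "ay": 0, "az": -20, "jaw": 100},
    {"dx": -2, "dy": -5, "dz": 0, "ax": 0, "ay": 0, "az": -30, "jaw": 100},
    {"dx": -2, "dy": -5, "dz": 0, "ax": 0, "ay": 0, "az": -40, "jaw": 100},
    {"dx": -2, "dy": -5, "dz": 0, "ax": 0, "ay": 0, "az": -50, "jaw": 100},
    {"dx": -2, "dy": -5, "dz": 0, "ax": 0, "ay": 0, "az": -60, "jaw": 100},
    {"dx": -2, "dy": -5, "dz": 0, "ax": 0, "ay": 0, "az": -70, "jaw": 100}
  ]
}}

```text
t: 5.72
position: [0.4632, -0.0191, 0.0443]
tool_rot: [0.854, 0.52, -0.0, -0.0]
wrist_force: [-0.9, 0.1, -0.0]
grip_width: 0.0852
```

```bash
python3 mv.py .4642 -.0186 .0445 -.1318
```

```text
d [ 0.9  0.7 -0.2] rv [ -0.    0.  -19.7]
d [ 0.9  0.7 -0.2] rv [  0.    0.  160.3]
t 5.725 pos [ 0.4632 -0.0191  0.0443] q [-0.1701  0.5734  1.9253 -0.0002  0.6433  0.3062] jawyaw -0.47606775372255494 F [-0.8789  0.1096 -0.0431] w 0.08520016355253891
```

Request:
{"op": "step_arm", "data": {
  "newtons": 60,
  "series": [
    {"dx": 1, "dy": 0.7, "dz": 0, "ax": 0, "ay": 0, "az": -10, "jaw": 100},
    {"dx": 1, "dy": 0.7, "dz": 0, "ax": 0, "ay": 0, "az": -19.7, "jaw": 60},
    {"dx": 1, "dy": 0.7, "dz": -1, "ax": 0, "ay": 0, "az": -19.7, "jaw": 32},
    {"dx": 1, "dy": 0.7, "dz": -2, "ax": 0, "ay": 0, "az": -19.7, "jaw": 10},
    {"dx": 1, "dy": 0.7, "dz": -2, "ax": 0, "ay": 0, "az": -19.7, "jaw": 10},
    {"dx": 1, "dy": 0.7, "dz": -2, "ax": 0, "ay": 0, "az": -19.7, "jaw": 10}
  ]
}}

```text
t: 6.48
position: [0.4639, -0.0181, 0.0466]
tool_rot: [0.755, 0.656, -0.0, -0.0]
wrist_force: [-4.9, -1.4, 14.6]
grip_width: 0.0204
```

```bash
python3 mv.py .4642 -.0186 .0445 -.1318
```

```text
d [-0.5  0.4  2.1] rv [-0.1  0.  -0.5]
d [-0.5  0.4  2.1] rv [  0.    0.1 179.5]
t 6.475 pos [ 0.4639 -0.0181  0.0466] q [-0.1676  0.5694  1.9217 -0.0002  0.6513 -0.0277] jawyaw -0.1397585647311915 F [-4.86   -1.3603 14.5516] w 0.02043238400015708
```

Request:
{"op": "step_arm", "data": {
  "series": [
    {"dx": 10, "dy": 0, "dz": 0, "ax": 0, "ay": 0, "az": 0, "jaw": 10},
    {"dx": 24, "dy": -0.2, "dz": 0, "ax": 0, "ay": 0, "az": 0, "jaw": 10},
    {"dx": 38, "dy": -0.3, "dz": 0, "ax": 0, "ay": 0, "az": 0, "jaw": 10},
    {"dx": 52, "dy": -0.4, "dz": 0, "ax": 0, "ay": 0, "az": 0, "jaw": 10},
    {"dx": 66, "dy": -0.6, "dz": 0, "ax": 0, "ay": 0, "az": 0, "jaw": 10},
    {"dx": 80, "dy": -0.7, "dz": 0, "ax": 0, "ay": 0, "az": 0, "jaw": 10},
    {"dx": 92, "dy": -0.8, "dz": 0, "ax": 0, "ay": 0, "az": 0, "jaw": 10},
    {"dx": 100, "dy": -0.9, "dz": 0, "ax": 0, "ay": 0, "az": 0, "jaw": 10},
    {"dx": 101, "dy": -0.9, "dz": 0, "ax": 0, "ay": 0, "az": 0, "jaw": 10},
    {"dx": 101, "dy": -0.9, "dz": 0, "ax": 0, "ay": 0, "az": 0, "jaw": 10}
  ]
}}

```text
t: 7.72
position: [0.4767, 0.0809, 0.0465]
tool_rot: [0.755, 0.656, -0.001, 0.0]
wrist_force: [-4.1, -17.1, 13.2]
grip_width: 0.0203
```

```bash
python3 mv.py .4636 -.0188 .0465 -.1308
```

```text
d [-100.6    0.9    0.2] rv [-0.1  0.1 -0.5]
d [-100.6    0.9    0.2] rv [  0.2   0.1 179.5]
t 7.725 pos [0.4767 0.0809 0.0465] q [ 0.0457  0.5843  1.8742 -0.0024  0.6846  0.1867] jawyaw -0.13916564911931617 F [ -4.1227 -17.124   13.1576] w 0.020321130113804278
```

Request:
{"op": "step_arm", "data": {
  "series": [
    {"dx": 2.5, "dy": 0, "dz": 0, "ax": 0, "ay": 0, "az": 0, "jaw": 10},
    {"dx": 2.5, "dy": 0, "dz": 0, "ax": 0, "ay": 0, "az": 0, "jaw": 10}
  ]
}}

```text
t: 7.98
position: [0.4767, 0.0816, 0.0465]
tool_rot: [0.754, 0.657, -0.002, 0.001]
wrist_force: [-6.3, -45.7, 13.7]
grip_width: 0.0201
```

```bash
python3 mv.py .4636 -.0188 .0465 -.1308
python3 - <<'E'
from h import *
grab('side','side1.png');grab('top','top1.png')
S=cv2.imread('pics/side1.png')[180:310,190:350];T=cv2.imread('pics/top1.png')[165:255,140:355]
o=np.vstack([cv2.resize(S,(400,325)),np.zeros((0,400,3),np.uint8)]);t=cv2.resize(T,(776,325),interpolation=cv2.INTER_CUBIC)
c=np.zeros((600,776,3),np.uint8);c[:275]=cv2.resize(t,(776,275));c[275:,:400]=o
cv2.imwrite('pics/c1.png',c)
E
```

```text
d [-101.2    0.9    0.4] rv [-0.1  0.2 -0.4]
d [-101.2    0.9    0.4] rv [  0.4   0.2 179.6]
t 7.975 pos [0.4767 0.0816 0.0465] q [ 0.0486  0.5848  1.8729 -0.0062  0.6864  0.1918] jawyaw -0.13839791202127869 F [ -6.3181 -45.7243  13.6734] w 0.02012236534813997
```

View pics/c1.png

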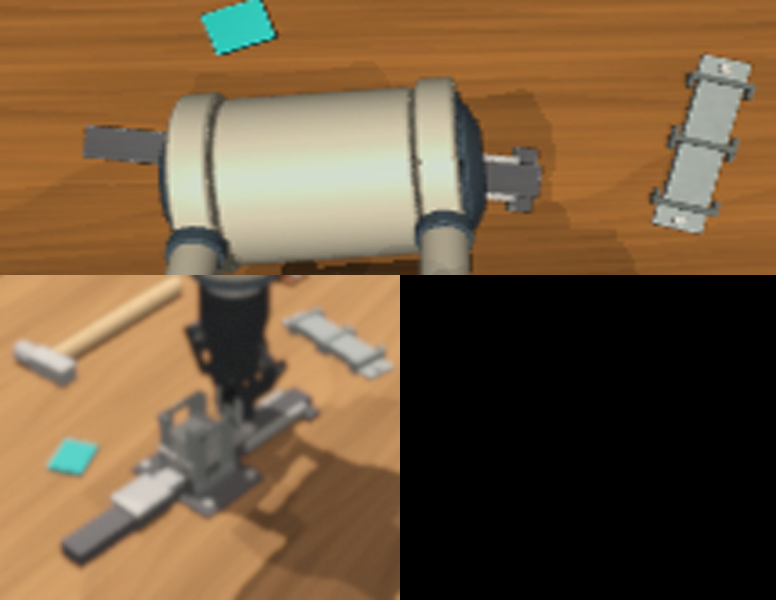

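Request:
{"op": "step_arm", "data": {
  "series": [
    {"dx": -10, "dy": 0, "dz": 0, "ax": 0, "ay": 0, "az": 0, "jaw": 10},
    {"dx": -25, "dy": 0.2, "dz": 0, "ax": 0, "ay": 0, "az": 0, "jaw": 10},
    {"dx": -43, "dy": 0.3, "dz": 0, "ax": 0, "ay": 0, "az": 0, "jaw": 10},
    {"dx": -61, "dy": 0.5, "dz": 0, "ax": 0, "ay": 0, "az": 0, "jaw": 10},
    {"dx": -79, "dy": 0.7, "dz": 0, "ax": 0, "ay": 0, "az": 0, "jaw": 10},
    {"dx": -94, "dy": 0.8, "dz": 0, "ax": 0, "ay": 0, "az": 0, "jaw": 10},
    {"dx": -103, "dy": 0.9, "dz": 0, "ax": 0, "ay": 0, "az": 0, "jaw": 10},
    {"dx": -107, "dy": 0.9, "dz": 0, "ax": 0, "ay": 0, "az": 0, "jaw": 10},
    {"dx": -107, "dy": 0.9, "dz": 0, "ax": 0, "ay": 0, "az": 0, "jaw": 10}
  ]
}}

```text
t: 9.2
position: [0.4636, -0.0197, 0.0464]
tool_rot: [0.755, 0.655, 0.001, -0.001]
wrist_force: [1.9, 31.2, 7.1]
grip_width: 0.0204
```

Run:
```python
from h import *
grab('side','side2.png')
d=bot.get_image('top')[1];np.save('top2.npy',d);C=cloud('top',d);print(bot.get_state()['t'])
o=np.array([.4846,.1401]);a=np.array([.1305,.9914]);n=np.array([-a[1],a[0]])
d0=np.load('top0.npy');C0=cloud('top',d0)
for nm,c in(('before',C0),('now',C)):
    q=c[...,:2]-o;X=q@a;Y=q@n;s=(abs(X)<18)&(abs(X)<.018)&(abs(Y)<.014);print(nm,s.sum(),np.percentile(c[s][:,2],[10,50,90]) if s.sum() else '')
```

```text
9.3
before 138 [0.06622376 0.06854443 0.07060922]
now 138 [0.05810884 0.06028728 0.0626811 ]
```

Request:
{"op": "step_arm", "data": {
  "series": [
    {"dx": 13, "dy": 0, "dz": 0, "ax": 0, "ay": 0, "az": 0, "jaw": 10},
    {"dx": 27, "dy": -0.2, "dz": 0, "ax": 0, "ay": 0, "az": 0, "jaw": 10},
    {"dx": 41, "dy": -0.3, "dz": 0, "ax": 0, "ay": 0, "az": 0, "jaw": 10},
    {"dx": 55, "dy": -0.4, "dz": 0, "ax": 0, "ay": 0, "az": 0, "jaw": 10},
    {"dx": 69, "dy": -0.6, "dz": 0, "ax": 0, "ay": 0, "az": 0, "jaw": 10},
    {"dx": 83, "dy": -0.7, "dz": 0, "ax": 0, "ay": 0, "az": 0, "jaw": 10},
    {"dx": 95, "dy": -0.8, "dz": 0, "ax": 0, "ay": 0, "az": 0, "jaw": 10},
    {"dx": 103, "dy": -0.9, "dz": 0, "ax": 0, "ay": 0, "az": 0, "jaw": 10},
    {"dx": 106.5, "dy": -0.9, "dz": 0, "ax": 0, "ay": 0, "az": 0, "jaw": 10},
    {"dx": 106.5, "dy": -0.9, "dz": 0, "ax": 0, "ay": 0, "az": 0, "jaw": 10}
  ]
}}

```text
t: 10.55
position: [0.4768, 0.0819, 0.0464]
tool_rot: [0.754, 0.656, -0.002, 0.0]
wrist_force: [-3.8, -33.2, 8.7]
grip_width: 0.0198
```

Request:
{"op": "step_arm", "data": {
  "series": [
    {"dx": -10, "dy": 0, "dz": 0, "ax": 0, "ay": 0, "az": 0, "jaw": 10},
    {"dx": -25, "dy": 0.2, "dz": 0, "ax": 0, "ay": 0, "az": 0, "jaw": 10},
    {"dx": -43, "dy": 0.3, "dz": 0, "ax": 0, "ay": 0, "az": 0, "jaw": 10},
    {"dx": -61, "dy": 0.5, "dz": 0, "ax": 0, "ay": 0, "az": 0, "jaw": 10},
    {"dx": -79, "dy": 0.7, "dz": 0, "ax": 0, "ay": 0, "az": 0, "jaw": 10},
    {"dx": -94, "dy": 0.8, "dz": 0, "ax": 0, "ay": 0, "az": 0, "jaw": 10},
    {"dx": -103, "dy": 0.9, "dz": 0, "ax": 0, "ay": 0, "az": 0, "jaw": 10},
    {"dx": -106.5, "dy": 0.9, "dz": 0, "ax": 0, "ay": 0, "az": 0, "jaw": 10},
    {"dx": -106.5, "dy": 0.9, "dz": 0, "ax": 0, "ay": 0, "az": 0, "jaw": 10}
  ]
}}

```text
t: 11.68
position: [0.4637, -0.0196, 0.0463]
tool_rot: [0.755, 0.656, 0.001, -0.001]
wrist_force: [2.9, 34.6, 4.2]
grip_width: 0.0206
```

```bash
python3 - <<'E'
from h import *
S=grab('side','side3.png')
d=bot.get_image('top')[1];C=cloud('top',d);print(bot.get_state()['t'])
cv2.imwrite('pics/top3.png',cv2.imread('pics/top0.png')*0)
o=np.array([.4846,.1401]);a=np.array([.1305,.9914]);n=np.array([-a[1],a[0]])
q=C[...,:2]-o;X=q@a;Y=q@n;s=(abs(X)<.018)&(abs(Y)<.014);print(np.percentile(C[s][:,2],[10,50,90]))
E
python3 mv.py .4636 -.0188 .16 -.1308
```

```text
11.775
[0.04981114 0.05242035 0.05507097]
d [   1.1   -0.3 -113.7] rv [-0.1 -0.2 -0.5]
d [   1.1   -0.3 -113.7] rv [ -0.2   0.1 179.5]
t 11.775 pos [ 0.4637 -0.0196  0.0463] q [-0.173   0.5699  1.9226  0.0044  0.6501 -0.0363] jawyaw -0.14025618536176723 F [ 2.2999 33.5618  3.8854] w 0.020391381795986978
```

Request:
{"op": "step_arm", "data": {
  "series": [
    {"dx": 3, "dy": 0, "dz": 0, "ax": 0, "ay": 0, "az": 0, "jaw": 10},
    {"dx": 3, "dy": 0, "dz": 0, "ax": 0, "ay": 0, "az": 0, "jaw": 60},
    {"dx": 3, "dy": 0, "dz": 0, "ax": 0, "ay": 0, "az": 0, "jaw": 80},
    {"dx": 3, "dy": 0, "dz": -50, "ax": 0, "ay": 0, "az": 0, "jaw": 80},
    {"dx": 3, "dy": 0, "dz": -110, "ax": 0, "ay": 0, "az": 0, "jaw": 80},
    {"dx": -40, "dy": -40, "dz": -115, "ax": 0, "ay": 0, "az": 0, "jaw": 80},
    {"dx": -80, "dy": -60, "dz": -115, "ax": 0, "ay": 0, "az": 0, "jaw": 80},
    {"dx": -80, "dy": -60, "dz": -115, "ax": 0, "ay": 0, "az": 0, "jaw": 80}
  ]
}}

```text
t: 12.78
position: [0.3923, -0.0943, 0.1616]
tool_rot: [0.755, 0.656, -0.0, 0.0]
wrist_force: [0.8, -0.1, -0.6]
grip_width: 0.0682
```

Run:
```python
from fit import *
grab('side','side4.png');_,d=grab('top','top4.png');C=cloud('top',d)
o=np.array([.4843,.142]);a=np.array([np.cos(1.4416),np.sin(1.4416)]);n=np.array([-a[1],a[0]])
q=(C[...,:2]-o)*1000;X=q@a;Y=q@n
T=cv2.imread('pics/top4.png');v=T.min(-1)
s=(X>40)&(X<175)&(abs(Y)<25)&(v>150);print('bright',s.sum(),X[s].min(),X[s].max(),X[s].mean(),Y[s].mean(),C[s][:,2].mean())
s2=s&(v>0);r=cv2.minAreaRect(np.c_[X[s],Y[s]].astype(np.float32));print(r)
for k in range(40,180,6):
    b=(X>k)&(X<k+6)&(abs(Y)<10);print(k,int(np.median(v[b])),round(np.median(C[b][:,2])*1000,1),end=' | ')
h=(abs(X+156)<15)&(abs(Y)<15)&(C[...,2]>.06)&(C[...,2]<.1);print('\nhandle',h.sum(),X[h].mean(),Y[h].mean())
print(bot.get_state()['t'])
c=np.zeros((600,776,3),np.uint8);c[:325]=cv2.resize(T[165:255,140:355],(776,325),interpolation=cv2.INTER_CUBIC);c[325:,:338]=cv2.resize(cv2.imread('pics/side4.png')[180:310,190:350],(338,275),interpolation=cv2.INTER_CUBIC);cv2.imwrite('pics/c4.png',c)
```

```text
bright 466 58.4024014121916 157.51645208365665 108.00037377207819 0.11023912163290424 0.028564625127586323
((108.0819091796875, 0.06307792663574219), (37.8836784362793, 99.32990264892578), 89.28305053710938)
40 98 21.5 | 46 98 20.3 | 52 98 21.9 | 58 191 28.4 | 64 191 28.1 | 70 190 28.3 | 76 189 29.4 | 82 188 28.2 | 88 187 29.3 | 94 186 29.0 | 100 184 28.1 | 106 181 27.8 | 112 186 28.9 | 118 184 27.9 | 124 184 28.7 | 130 182 28.9 | 136 182 28.1 | 142 181 28.9 | 148 180 27.8 | 154 178 28.4 | 160 96 21.5 | 166 91 20.9 | 172 91 21.8 | 178 83 21.4 | 
handle 53 -159.1909566965357 -0.8334058896100337
12.875
```

View pics/c4.png

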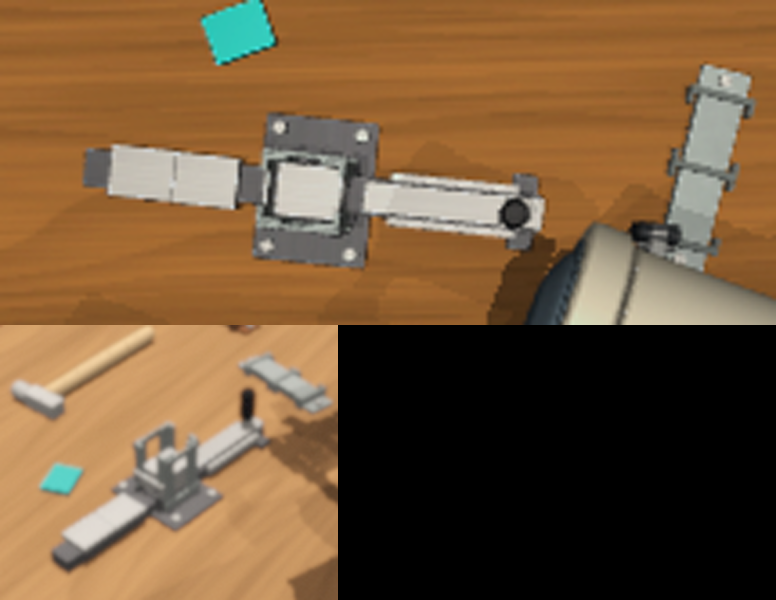

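```bash
python3 mv.py .5020 .2720 .11 -.1308
```

```text
d [376.4  56.4  51.4] rv [ 0.   0.  -0.5]
d [376.4  56.4  51.4] rv [  0.   -0.1 179.5]
t 12.875 pos [ 0.3939 -0.093   0.1614] q [-0.3797  0.2928  1.9487  0.0002  0.8995 -0.2405] jawyaw -0.13927996180542734 F [ 0.4737  0.4634 -0.8264] w 0.06857119052065949
```

Request:
{"op": "step_arm", "data": {
  "series": [
    {"dx": 62, "dy": 9.4, "dz": 0, "ax": 0, "ay": 0, "az": -0.5, "jaw": 70},
    {"dx": 124, "dy": 19, "dz": 0, "ax": 0, "ay": 0, "az": -0.5, "jaw": 70},
    {"dx": 186, "dy": 28, "dz": 0, "ax": 0, "ay": 0, "az": -0.5, "jaw": 70},
    {"dx": 248, "dy": 37, "dz": 0, "ax": 0, "ay": 0, "az": -0.5, "jaw": 70},
    {"dx": 310, "dy": 46.5, "dz": 0, "ax": 0, "ay": 0, "az": -0.5, "jaw": 70},
    {"dx": 360, "dy": 54, "dz": 20, "ax": 0, "ay": 0, "az": -0.5, "jaw": 70},
    {"dx": 376.4, "dy": 56.4, "dz": 51, "ax": 0, "ay": 0, "az": -0.5, "jaw": 70},
    {"dx": 376.4, "dy": 56.4, "dz": 51, "ax": 0, "ay": 0, "az": -0.5, "jaw": 70},
    {"dx": 376.4, "dy": 56.4, "dz": 51, "ax": 0, "ay": 0, "az": -0.5, "jaw": 70}
  ]
}}

```text
t: 14.0
position: [0.501, 0.2725, 0.1108]
tool_rot: [0.751, 0.66, -0.0, 0.0]
wrist_force: [0.7, 0.4, 0.0]
grip_width: 0.0595
```

```bash
python3 mv.py .5020 .2720 .008 -.1308
```

```text
d [ -0.4   1.1 102.8] rv [-0.   0.   0.1]
d [ -0.4   1.1 102.8] rv [  -0.    -0.  -179.9]
t 14.0 pos [0.501  0.2725 0.1108] q [ 0.3936  0.562   1.6134 -0.0001  0.9663  0.522 ] jawyaw -0.12834130300301655 F [0.6526 0.3714 0.0172] w 0.05947051446746026
```

Request:
{"op": "step_arm", "data": {
  "newtons": 50,
  "series": [
    {"dx": -0.4, "dy": 1, "dz": 50, "ax": 0, "ay": 0, "az": 0, "jaw": 70},
    {"dx": -0.4, "dy": 1, "dz": 90, "ax": 0, "ay": 0, "az": 0, "jaw": 70},
    {"dx": -0.4, "dy": 1, "dz": 103, "ax": 0, "ay": 0, "az": 0, "jaw": 70},
    {"dx": -0.4, "dy": 1, "dz": 103, "ax": 0, "ay": 0, "az": 0, "jaw": 60},
    {"dx": -0.4, "dy": 1, "dz": 103, "ax": 0, "ay": 0, "az": 0, "jaw": 48},
    {"dx": -0.4, "dy": 1, "dz": 103, "ax": 0, "ay": 0, "az": 0, "jaw": 35},
    {"dx": -0.4, "dy": 1, "dz": 103, "ax": 0, "ay": 0, "az": 0, "jaw": 35},
    {"dx": -0.4, "dy": 1, "dz": 103, "ax": 0, "ay": 0, "az": 0, "jaw": 35}
  ]
}}

```text
t: 15.0
position: [0.503, 0.2723, 0.0092]
tool_rot: [0.751, 0.66, 0.001, 0.0]
wrist_force: [-1.3, -3.0, 9.3]
grip_width: 0.0389
```

```bash
python3 mv.py .5020 .2720 .12 -.1308
```

```text
d [  -0.3   -0.7 -110.8] rv [ 0.1 -0.1  0.1]
d [  -0.3   -0.7 -110.8] rv [   0.1    0.2 -179.9]
t 15.0 pos [0.503  0.2723 0.0092] q [ 0.3918  0.7176  1.6746 -0.0002  0.7468  0.5206] jawyaw -0.1286959994616975 F [-1.2673 -3.0378  9.2817] w 0.038937877270066534
```

Request:
{"op": "step_arm", "data": {
  "series": [
    {"dx": 0, "dy": 0, "dz": -30, "ax": 0, "ay": 0, "az": 0, "jaw": 35},
    {"dx": 0, "dy": 0, "dz": -80, "ax": 0, "ay": 0, "az": 0, "jaw": 35},
    {"dx": 0, "dy": 0, "dz": -130, "ax": 0, "ay": 0, "az": 0, "jaw": 35},
    {"dx": 0, "dy": 0, "dz": -130, "ax": 0, "ay": 0, "az": 0, "jaw": 35}
  ]
}}

```text
t: 15.5
position: [0.5043, 0.273, 0.1422]
tool_rot: [0.751, 0.66, 0.004, 0.001]
wrist_force: [-0.1, 0.2, -1.6]
grip_width: 0.0386
```

```bash
python3 mv.py .5216 -.1744 .08 1.288
```

```text
d [-441.7   74.1   60.9] rv [  0.5   0.1 -81.2]
d [-441.7   74.1   60.9] rv [ 0.1 -0.5 98.8]
t 15.5 pos [0.5043 0.273  0.1422] q [0.392  0.52   1.5845 0.     1.0288 0.5206] jawyaw -0.12859572298044053 F [-0.0855  0.2156 -1.5858] w 0.03863312728947863
```

Request:
{"op": "step_arm", "data": {
  "series": [
    {"dx": -20, "dy": 3, "dz": 0, "ax": 0, "ay": 0, "az": -5, "jaw": 35},
    {"dx": -75, "dy": 12, "dz": 0, "ax": 0, "ay": 0, "az": -15, "jaw": 35},
    {"dx": -130, "dy": 21, "dz": 0, "ax": 0, "ay": 0, "az": -25, "jaw": 35},
    {"dx": -185, "dy": 31, "dz": 0, "ax": 0, "ay": 0, "az": -35, "jaw": 35},
    {"dx": -240, "dy": 40, "dz": 0, "ax": 0, "ay": 0, "az": -45, "jaw": 35},
    {"dx": -295, "dy": 49, "dz": 0, "ax": 0, "ay": 0, "az": -55, "jaw": 35},
    {"dx": -350, "dy": 59, "dz": 0, "ax": 0, "ay": 0, "az": -65, "jaw": 35},
    {"dx": -405, "dy": 68, "dz": 10, "ax": 0, "ay": 0, "az": -75, "jaw": 35},
    {"dx": -442, "dy": 74, "dz": 40, "ax": 0, "ay": 0, "az": -81.2, "jaw": 35},
    {"dx": -442, "dy": 74, "dz": 61, "ax": 0, "ay": 0, "az": -81.2, "jaw": 35}
  ]
}}

```text
t: 16.75
position: [0.5186, -0.179, 0.0753]
tool_rot: [0.14, 0.99, -0.0, 0.0]
wrist_force: [-0.2, 1.1, -1.2]
grip_width: 0.0391
```

Request:
{"op": "step_arm", "data": {
  "series": [
    {"dx": 0, "dy": 0, "dz": 0, "ax": 0, "ay": 0, "az": 0, "jaw": 35},
    {"dx": 0, "dy": 0, "dz": 0, "ax": 0, "ay": 0, "az": 0, "jaw": 35}
  ]
}}

```text
t: 17.0
position: [0.5189, -0.1753, 0.077]
tool_rot: [0.141, 0.99, -0.0, 0.0]
wrist_force: [-0.1, 0.0, -1.0]
grip_width: 0.039
```

```bash
python3 mv.py .5216 -.1744 .035 1.288
python3 - <<'E'
from h import *
grab('side','side5.png');cv2.imwrite('pics/c5.png',cv2.resize(cv2.imread('pics/side5.png')[130:230,270:370],(600,600),interpolation=cv2.INTER_CUBIC))
E
```

```text
d [-2.3  1.6 42. ] rv [0. 0. 0.]
d [-2.3  1.6 42. ] rv [  -0.    0. -180.]
t 17.0 pos [ 0.5189 -0.1753  0.077 ] q [-0.4349  0.5881  1.6969  0.0001  0.8563 -1.7234] jawyaw 1.2885109603933858 F [-0.0888  0.0161 -0.9825] w 0.03899370744772155
```

View pics/c5.png

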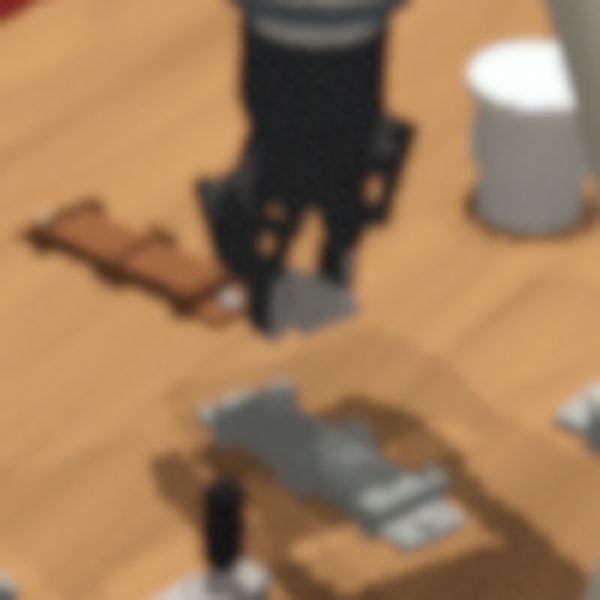

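Request:
{"op": "step_arm", "data": {
  "series": [
    {"dx": -1.8, "dy": 1.6, "dz": 20, "ax": 0, "ay": 0, "az": 0, "jaw": 35},
    {"dx": -1.8, "dy": 1.6, "dz": 46, "ax": 0, "ay": 0, "az": 0, "jaw": 35},
    {"dx": -1.8, "dy": 1.6, "dz": 46, "ax": 0, "ay": 0, "az": 0, "jaw": 35},
    {"dx": -1.8, "dy": 1.6, "dz": 46, "ax": 0, "ay": 0, "az": 0, "jaw": 35}
  ]
}}

```text
t: 17.55
position: [0.5215, -0.1746, 0.0315]
tool_rot: [0.14, 0.99, -0.0, 0.001]
wrist_force: [1.2, -1.3, -0.5]
grip_width: 0.039
```

```bash
python3 mv.py .5216 -.1744 .006 1.288
```

```text
d [-0.   0.3 25.5] rv [-0.   0.1  0.1]
d [-0.   0.3 25.5] rv [  -0.1   -0.  -179.9]
t 17.55 pos [ 0.5215 -0.1746  0.0315] q [-0.4318  0.6632  1.7197  0.      0.7574 -1.7208] jawyaw 1.2889884647904477 F [ 1.2465 -1.2689 -0.5286] w 0.039020510000330445
```

Request:
{"op": "step_arm", "data": {
  "series": [
    {"dx": 0.4, "dy": 0.2, "dz": 10, "ax": 0, "ay": 0, "az": 0, "jaw": 35},
    {"dx": 0.4, "dy": 0.2, "dz": 18, "ax": 0, "ay": 0, "az": 0, "jaw": 35},
    {"dx": 0.4, "dy": 0.2, "dz": 24, "ax": 0, "ay": 0, "az": 0, "jaw": 35},
    {"dx": 0.4, "dy": 0.2, "dz": 26, "ax": 0, "ay": 0, "az": 0, "jaw": 35},
    {"dx": 0.4, "dy": 0.2, "dz": 26, "ax": 0, "ay": 0, "az": 0, "jaw": 35}
  ]
}}

```text
t: 18.18
position: [0.5205, -0.1745, 0.0043]
tool_rot: [0.141, 0.99, 0.0, -0.0]
wrist_force: [-0.2, 1.2, -0.4]
grip_width: 0.039
```

Request:
{"op": "step_arm", "data": {
  "series": [
    {"dx": -0.4, "dy": 0, "dz": 1, "ax": 0, "ay": 0, "az": 0, "jaw": 35},
    {"dx": -0.4, "dy": 0, "dz": 1.5, "ax": 0, "ay": 0, "az": 0, "jaw": 35},
    {"dx": -0.4, "dy": 0, "dz": 1.5, "ax": 0, "ay": 0, "az": 0, "jaw": 35}
  ]
}}

```text
t: 18.55
position: [0.5206, -0.1745, 0.0041]
tool_rot: [0.141, 0.99, -0.0, -0.0]
wrist_force: [-9.4, 3.2, 34.1]
grip_width: 0.0385
```

Request:
{"op": "step_arm", "data": {
  "series": [
    {"dx": 0.2, "dy": 0, "dz": -1.5, "ax": 0, "ay": 0, "az": 0, "jaw": 35},
    {"dx": 0.2, "dy": 0, "dz": -1.5, "ax": 0, "ay": 0, "az": 0, "jaw": 50},
    {"dx": 0.2, "dy": 0, "dz": -1.5, "ax": 0, "ay": 0, "az": 0, "jaw": 65},
    {"dx": 0.2, "dy": 0, "dz": -1.5, "ax": 0, "ay": 0, "az": 0, "jaw": 68},
    {"dx": 0.2, "dy": 0, "dz": -40, "ax": 0, "ay": 0, "az": 0, "jaw": 68},
    {"dx": 0.2, "dy": 0, "dz": -100, "ax": 0, "ay": 0, "az": 0, "jaw": 68},
    {"dx": 0.2, "dy": 0, "dz": -130, "ax": 0, "ay": 0, "az": 0, "jaw": 68},
    {"dx": 0.2, "dy": 0, "dz": -130, "ax": 0, "ay": 0, "az": 0, "jaw": 68}
  ]
}}

```text
t: 19.55
position: [0.522, -0.1751, 0.135]
tool_rot: [0.141, 0.99, -0.001, 0.002]
wrist_force: [0.4, -0.8, -0.0]
grip_width: 0.0585
```

```bash
python3 mv.py .4954 .2224 .13 -.1308
```

```text
d [136.3 374.3   4.2] rv [ 0.1  0.2 81.3]
d [136.3 374.3   4.2] rv [ -0.2   0.2 -98.7]
t 19.55 pos [ 0.522  -0.1751  0.135 ] q [-0.4321  0.5043  1.6446  0.      0.9883 -1.7206] jawyaw 1.2885635099863306 F [ 0.3955 -0.8476 -0.0433] w 0.05845479803309018
```

Request:
{"op": "step_arm", "data": {
  "series": [
    {"dx": 8, "dy": 25, "dz": 0, "ax": 0, "ay": 0, "az": 5, "jaw": 70},
    {"dx": 25, "dy": 70, "dz": 0, "ax": 0, "ay": 0, "az": 15, "jaw": 70},
    {"dx": 42, "dy": 115, "dz": 0, "ax": 0, "ay": 0, "az": 25, "jaw": 70},
    {"dx": 59, "dy": 160, "dz": 0, "ax": 0, "ay": 0, "az": 35, "jaw": 70},
    {"dx": 75, "dy": 205, "dz": 0, "ax": 0, "ay": 0, "az": 45, "jaw": 70},
    {"dx": 91, "dy": 250, "dz": 0, "ax": 0, "ay": 0, "az": 55, "jaw": 70},
    {"dx": 107, "dy": 295, "dz": 0, "ax": 0, "ay": 0, "az": 65, "jaw": 70},
    {"dx": 123, "dy": 338, "dz": 0, "ax": 0, "ay": 0, "az": 75, "jaw": 70},
    {"dx": 136.3, "dy": 374.3, "dz": 4, "ax": 0, "ay": 0, "az": 81.3, "jaw": 70},
    {"dx": 136.3, "dy": 374.3, "dz": 4, "ax": 0, "ay": 0, "az": 81.3, "jaw": 70}
  ]
}}

```text
t: 20.8
position: [0.4932, 0.2251, 0.1274]
tool_rot: [0.751, 0.66, -0.001, -0.0]
wrist_force: [0.8, -1.4, 0.4]
grip_width: 0.0599
```

Request:
{"op": "step_arm", "data": {
  "series": [
    {"dx": 0, "dy": 0, "dz": 20, "ax": 0, "ay": 0, "az": 0, "jaw": 70},
    {"dx": 0, "dy": 0, "dz": 20, "ax": 0, "ay": 0, "az": 0, "jaw": 70}
  ]
}}

```text
t: 21.05
position: [0.493, 0.2219, 0.1072]
tool_rot: [0.751, 0.66, -0.002, -0.001]
wrist_force: [0.7, -0.1, -1.1]
grip_width: 0.0596
```

```bash
python3 mv.py .4954 .2224 .008 -.1308
python3 - <<'E'
from h import *
grab('top','top6.png');grab('side','side6.png');c=np.zeros((600,800,3),np.uint8)
c[:,:400]=cv2.resize(cv2.imread('pics/top6.png')[172:247,312:362],(400,600),interpolation=cv2.INTER_CUBIC);c[:400,400:]=cv2.resize(cv2.imread('pics/side6.png')[180:235,295:350],(400,400),interpolation=cv2.INTER_CUBIC);cv2.imwrite('pics/c6.png',c)
E
```

```text
d [ 0.9  2.6 99.2] rv [-0.2  0.1  0.1]
d [ 0.9  2.6 99.2] rv [  -0.1   -0.3 -179.9]
t 21.05 pos [0.493  0.2219 0.1072] q [ 0.3125  0.5361  1.6875 -0.0001  0.9215  0.4425] jawyaw -0.12983356853281525 F [ 0.7004 -0.0605 -1.0604] w 0.05961096996734752
```

View pics/c6.png

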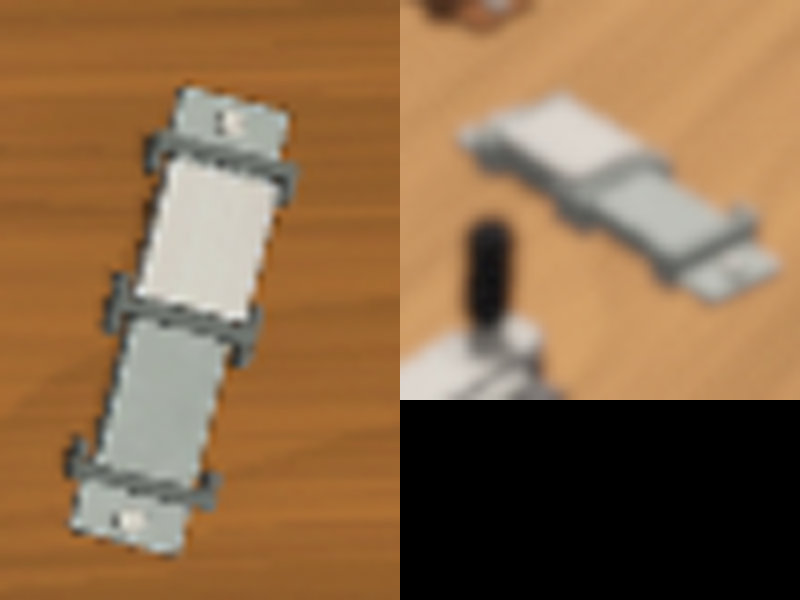

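Coupon 1 (pale, about (205,240) in the top crop) sits in the far nest, with the grey lips visible around it and no tilt.

Request:
{"op": "step_arm", "data": {
  "newtons": 50,
  "series": [
    {"dx": 0.6, "dy": 2, "dz": 45, "ax": 0, "ay": 0, "az": 0, "jaw": 70},
    {"dx": 0.6, "dy": 2, "dz": 88, "ax": 0, "ay": 0, "az": 0, "jaw": 70},
    {"dx": 0.6, "dy": 2, "dz": 99, "ax": 0, "ay": 0, "az": 0, "jaw": 70},
    {"dx": 0.6, "dy": 2, "dz": 99, "ax": 0, "ay": 0, "az": 0, "jaw": 60},
    {"dx": 0.6, "dy": 2, "dz": 99, "ax": 0, "ay": 0, "az": 0, "jaw": 48},
    {"dx": 0.6, "dy": 2, "dz": 99, "ax": 0, "ay": 0, "az": 0, "jaw": 35},
    {"dx": 0.6, "dy": 2, "dz": 99, "ax": 0, "ay": 0, "az": 0, "jaw": 35},
    {"dx": 0.6, "dy": 2, "dz": 99, "ax": 0, "ay": 0, "az": 0, "jaw": 35}
  ]
}}

```text
t: 22.15
position: [0.497, 0.2235, 0.0115]
tool_rot: [0.752, 0.66, 0.001, 0.001]
wrist_force: [-2.7, -2.7, 8.1]
grip_width: 0.0385
```

Request:
{"op": "step_arm", "data": {
  "series": [
    {"dx": 0, "dy": 0, "dz": -30, "ax": 0, "ay": 0, "az": 0, "jaw": 35},
    {"dx": 0, "dy": 0, "dz": -80, "ax": 0, "ay": 0, "az": 0, "jaw": 35},
    {"dx": 0, "dy": 0, "dz": -130, "ax": 0, "ay": 0, "az": 0, "jaw": 35},
    {"dx": 0, "dy": 0, "dz": -130, "ax": 0, "ay": 0, "az": 0, "jaw": 35},
    {"dx": 0, "dy": 0, "dz": -130, "ax": 0, "ay": 0, "az": 0, "jaw": 35}
  ]
}}

```text
t: 22.78
position: [0.4961, 0.2232, 0.1402]
tool_rot: [0.752, 0.66, 0.0, 0.0]
wrist_force: [-0.2, 0.5, -1.2]
grip_width: 0.0384
```

```bash
python3 mv.py .4640 -.1576 .08 1.288
```

```text
d [-381.8   17.7   60. ] rv [  0.1   0.  -81.3]
d [-381.8   17.7   60. ] rv [ 0.  -0.1 98.7]
t 22.775 pos [0.4961 0.2232 0.1402] q [0.313  0.4908 1.653  0.     0.9969 0.4434] jawyaw -0.13040076546354254 F [-0.204   0.5274 -1.2159] w 0.03843766513034721
```

Request:
{"op": "step_arm", "data": {
  "series": [
    {"dx": -18, "dy": 1, "dz": 0, "ax": 0, "ay": 0, "az": -5, "jaw": 35},
    {"dx": -65, "dy": 3, "dz": 0, "ax": 0, "ay": 0, "az": -15, "jaw": 35},
    {"dx": -112, "dy": 5, "dz": 0, "ax": 0, "ay": 0, "az": -25, "jaw": 35},
    {"dx": -160, "dy": 7, "dz": 0, "ax": 0, "ay": 0, "az": -35, "jaw": 35},
    {"dx": -208, "dy": 10, "dz": 0, "ax": 0, "ay": 0, "az": -45, "jaw": 35},
    {"dx": -256, "dy": 12, "dz": 0, "ax": 0, "ay": 0, "az": -55, "jaw": 35},
    {"dx": -304, "dy": 14, "dz": 0, "ax": 0, "ay": 0, "az": -65, "jaw": 35},
    {"dx": -350, "dy": 16, "dz": 5, "ax": 0, "ay": 0, "az": -75, "jaw": 35},
    {"dx": -381.5, "dy": 18.5, "dz": 30, "ax": 0, "ay": 0, "az": -81.3, "jaw": 35},
    {"dx": -381.5, "dy": 18.5, "dz": 60, "ax": 0, "ay": 0, "az": -81.3, "jaw": 35}
  ]
}}

```text
t: 24.02
position: [0.4646, -0.1597, 0.0784]
tool_rot: [0.141, 0.99, -0.0, 0.0]
wrist_force: [0.1, 0.5, -1.7]
grip_width: 0.0388
```

Request:
{"op": "step_arm", "data": {
  "series": [
    {"dx": 0, "dy": 0, "dz": 25, "ax": 0, "ay": 0, "az": 0, "jaw": 35},
    {"dx": 0, "dy": 0, "dz": 42, "ax": 0, "ay": 0, "az": 0, "jaw": 35},
    {"dx": 0, "dy": 0, "dz": 42, "ax": 0, "ay": 0, "az": 0, "jaw": 35},
    {"dx": 0, "dy": 0, "dz": 42, "ax": 0, "ay": 0, "az": 0, "jaw": 35}
  ]
}}

```text
t: 24.52
position: [0.4648, -0.1573, 0.0378]
tool_rot: [0.141, 0.99, 0.0, -0.0]
wrist_force: [-0.0, -0.5, -1.0]
grip_width: 0.0388
```

```bash
python3 mv.py .4628 -.1572 .0065 1.288
```

```text
d [ 1.9 -0.5 31.3] rv [ 0. -0.  0.]
d [ 1.9 -0.5 31.3] rv [   0.    0. -180.]
t 24.525 pos [ 0.4648 -0.1573  0.0378] q [-0.4481  0.6057  1.8628  0.      0.6736 -1.7368] jawyaw 1.2885836101035415 F [-0.0493 -0.545  -0.9659] w 0.0388208280217784
```

Request:
{"op": "step_arm", "data": {
  "series": [
    {"dx": 1.9, "dy": -0.5, "dz": 5, "ax": 0, "ay": 0, "az": 0, "jaw": 35},
    {"dx": 1.9, "dy": -0.5, "dz": 15, "ax": 0, "ay": 0, "az": 0, "jaw": 35},
    {"dx": 1.9, "dy": -0.5, "dz": 22, "ax": 0, "ay": 0, "az": 0, "jaw": 35},
    {"dx": 1.9, "dy": -0.5, "dz": 28, "ax": 0, "ay": 0, "az": 0, "jaw": 35},
    {"dx": 1.9, "dy": -0.5, "dz": 31, "ax": 0, "ay": 0, "az": 0, "jaw": 35},
    {"dx": 1.9, "dy": -0.5, "dz": 31.5, "ax": 0, "ay": 0, "az": 0, "jaw": 35},
    {"dx": 1.9, "dy": -0.5, "dz": 31.5, "ax": 0, "ay": 0, "az": 0, "jaw": 35}
  ]
}}

```text
t: 25.4
position: [0.4628, -0.1573, 0.0065]
tool_rot: [0.141, 0.99, 0.0, -0.0]
wrist_force: [-3.4, 1.3, 9.6]
grip_width: 0.0386
```

Touching the nest floor at the expected height (10 N), so I release and retreat.

Request:
{"op": "step_arm", "data": {
  "series": [
    {"dx": 0, "dy": 0, "dz": -0.5, "ax": 0, "ay": 0, "az": 0, "jaw": 45},
    {"dx": 0, "dy": 0, "dz": -0.5, "ax": 0, "ay": 0, "az": 0, "jaw": 55},
    {"dx": 0, "dy": 0, "dz": -0.5, "ax": 0, "ay": 0, "az": 0, "jaw": 68},
    {"dx": 0, "dy": 0, "dz": -0.5, "ax": 0, "ay": 0, "az": 0, "jaw": 68},
    {"dx": 0, "dy": 0, "dz": -40, "ax": 0, "ay": 0, "az": 0, "jaw": 68},
    {"dx": 0, "dy": 0, "dz": -100, "ax": 0, "ay": 0, "az": 0, "jaw": 68},
    {"dx": 0, "dy": 0, "dz": -150, "ax": 0, "ay": 0, "az": 0, "jaw": 68},
    {"dx": 30, "dy": -60, "dz": -150, "ax": 0, "ay": 0, "az": 0, "jaw": 68},
    {"dx": 60, "dy": -120, "dz": -150, "ax": 0, "ay": 0, "az": 0, "jaw": 68},
    {"dx": 60, "dy": -180, "dz": -150, "ax": 0, "ay": 0, "az": 0, "jaw": 68}
  ]
}}

```text
t: 26.65
position: [0.3551, -0.3084, 0.1565]
tool_rot: [0.14, 0.99, 0.0, -0.0]
wrist_force: [1.6, -0.8, 0.3]
grip_width: 0.0583
```

Request:
{"op": "step_arm", "data": {
  "series": [
    {"dx": 0, "dy": -50, "dz": 0, "ax": 0, "ay": 0, "az": 0, "jaw": 68},
    {"dx": 0, "dy": -50, "dz": 0, "ax": 0, "ay": 0, "az": 0, "jaw": 68},
    {"dx": 0, "dy": -50, "dz": 0, "ax": 0, "ay": 0, "az": 0, "jaw": 68},
    {"dx": 0, "dy": -50, "dz": 0, "ax": 0, "ay": 0, "az": 0, "jaw": 68}
  ]
}}

```text
t: 27.15
position: [0.3434, -0.355, 0.1562]
tool_rot: [0.14, 0.99, 0.0, -0.0]
wrist_force: [0.1, -0.5, 0.4]
grip_width: 0.0583
```

Run:
```python
from h import *
_,d=grab('top','top7.png');grab('side','side7.png');C=cloud('top',d)
def loc(o,y):
    a=np.array([np.cos(y),np.sin(y)]);q=(C[...,:2]-o)*1000;return q@a,q@np.array([-a[1],a[0]])
X,Y=loc([.493,-.1646],-.278);Z=C[...,2]*1000
for c in(30,-30):
    for e in(-15,0,15):
        s=(abs(X-c-e)<7)&(abs(Y)<14);print('nest',c,e,s.sum(),round(np.mean(Z[s]),2),end=' ; ')
    for f in(-10,10):
        s=(abs(X-c)<20)&(abs(Y-f)<7);print('y',f,round(np.mean(Z[s]),2),end=' ; ')
    print()
X,Y=loc([.4843,.142],1.4416)
s=(abs(X)<18)&(abs(Y)<14);print('stack',np.median(Z[s]))
h=(abs(X+156)<20)&(abs(Y)<18)&(Z>70)&(Z<100);print('handle X',X[h].mean(),h.sum())
s=(X>50)&(X<175)&(abs(Y)<10);print('ledge',np.median(Z[s]));print(bot.get_state()['t'])
c=np.zeros((600,800,3),np.uint8)
c[:,:320]=cv2.resize(cv2.imread('pics/top7.png')[172:247,315:355],(320,600),interpolation=cv2.INTER_CUBIC);c[:,320:]=cv2.resize(cv2.imread('pics/side7.png')[150:315,150:282+75],(480,600),interpolation=cv2.INTER_CUBIC)
c[:,320:]=0;c[:,320:]=cv2.copyMakeBorder(cv2.resize(cv2.imread('pics/side7.png')[130:340,130:380],(480,403),interpolation=cv2.INTER_CUBIC),0,197,0,0,cv2.BORDER_CONSTANT)
c[410:,320:]=cv2.resize(cv2.imread('pics/top7.png')[100:250,100:480],(480,190));cv2.imwrite('pics/c7.png',c)
```

```text
nest 30 -15 52 23.52 ; nest 30 0 49 23.3 ; nest 30 15 51 23.43 ; y -10 23.57 ; y 10 23.42 ; 
nest -30 -15 49 23.45 ; nest -30 0 50 23.35 ; nest -30 15 48 23.78 ; y -10 23.49 ; y 10 23.58 ; 
stack 52.541847654125995
handle X -159.1234785900411 52
ledge 20.56385651539469
27.25
```

View pics/c7.png

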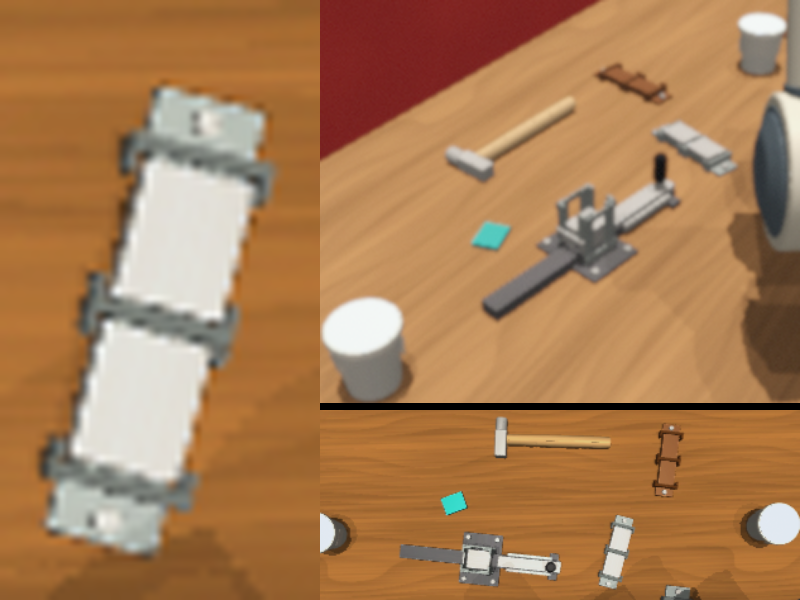

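```bash
python3 -c "
from rig import bot
print(bot.hand_in())"
```

```text
the job is handed in; nothing more can be done
None
```

I worked the pusher through two full strokes, each pressed to the stop forward and back. I then laid the two fed coupons in the smaller grey tray, one in each nest. The job was handed in at about 27 s of the allowed 72 s.

What the last checks showed:
- **Coupons in the tray:** both lie flat. Their tops measured 23.3–23.8 mm above the bench all over, against 23 mm expected, and the lips show clear around both.
- **Magazine:** the top of the stack stands at 52.5 mm, which fits four coupons dropped onto the bed. The ledge is empty.
- **Pusher:** the camera puts the handle about 1 mm forward of its nominal rear position, which is within measuring error. The travel I measured while pulling it back agrees with it being against the rear stop.
- **Bystanders:** the cups and hammer look unmoved in the last pictures. I checked this by eye only and did not measure it.
- **Forces:** the highest wrist force I read was about 77 N, while pulling the pusher back against its rear stop before the two strokes. I read it only at the end of each move.

The two cameras disagreed by about 6 mm on where the magazine stands. I settled this by gripping the pusher handle and pulling it against its rear stop, and corrected the tray position by the same amount.

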